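# Mirror the touch-up pens for a left-handed colleague

## Robot

A 6-joint arm with a two-finger parallel gripper is mounted at the origin on a cart in front of the work surface, level with it; the furniture and walls round the work are solid. World frame = base frame: x ahead of the robot, y to its left, z up, the work surface at z = 0. Lengths are in mm, angles in degrees, forces in N, time in s.
With the tool pointing down it reaches from about 325 to 900 mm from the base axis. Payload 6.1 kg.
Tool frame: the origin (TCP) lies between the finger pads; the fingertips stand 8 mm ahead of it and the grasp point (between the pads) lies 11 mm behind it; z points along the fingers, y is the direction in which the jaws open and shut (so a half turn about z gives the same grasp; the last joint's range is limited). The gripper opens to 85 mm and grips with 20 to 120 N. Pads are 22 mm wide; open, the fingers measure 114 mm over their backs; the gripper's body (76 mm by 85 mm) begins 54 mm behind the grasp point. The pads swing forward as they close: fully open they stand 13 mm farther back than shut.
Start: joints at [-74.605, 12.628, 87.462, -0, 79.91, -7.225], TCP at [240.382, -576.916, 218.1] pointing down, gripper open.
Joint ranges: [-170.65, 170.65], [-52.31, 119.04], [5.05, 147.46], [-71.25, 251.25], [11.57, 151.72], [-153.62, 153.62]. Speed limits (degrees/s): [147.25, 147.25, 172.46, 180, 180, 180].

## Interface

Orientations are given as [roll, pitch, yaw] about the fixed x, y, z axes, in that order (R = Rz(yaw) Ry(pitch) Rx(roll)).
In Python, from rig import bot gives the robot as it stands.
- The arm moves only by the tool step_arm, never from a script. Its argument "plan" is a list of rows, each a list of 5 numbers: the shift along the world's x, y, z in mm, then the turn about the world's z in rad, then the closure, from 0 (fully open) to 1 (shut). A call has 1 to 20 rows; each row is the pose to reach, as a shift and turn from the pose measured when the call began; what a row does not reach only later rows make up. A row lasts 1/12 s, in which the tool goes at most 41.7 mm and 7.16 degrees, less where a joint would pass 70% of its speed; a pose out of reach is approached as far as the arm can. A call with a gripper value outside its range is refused whole. The fingers move at their own pace and stop on an object; "squeeze" is the grip in N (left out, the last holds). Time passes only in rows, so rows that repeat a pose let the fingers close. It gives the time, the measured TCP pose, the force and the opening at its end, in the units of the state.
- bot.state(): the state, without advancing time (a new reading comes with each control period).
- bot.get_image(name): name is "scene" or "top"; returns a dict with "img" (400x640x3 uint8, red, green, blue), "camera_matrix" (3x3 intrinsics, pixels), "D" ([k1, k2, p1, p2, k3] as OpenCV has them; the pictures are not rectified), "R" (3x3) and "t" (3): a world point X has camera coordinates R X + t. Camera axes: x right, y down, z forward; pixel columns grow to the right and rows downward; lengths in mm; the calibration is good to about 2 mm. A picture is of the moment at which its call begins. There is no depth.
- bot.sign_off(): hands the job in, once; it reports no verdict.
The state is a dict: "time": time; "qpos": joint angles; "joint_velocities": joint speeds; "joint_efforts": joint torques, N m; "position": TCP position; "eef_rot": TCP orientation; "ft_force": force on the tool from outside, world axes, zero at the start; "moment": the same for the moment, N m; "finger_gap": finger opening in mm.
Only numpy, scipy, OpenCV 4.12 (cv2) and the standard library are available. Lean on these libraries where they do the work, as an engineer would, in place of code of your own. Each camera call takes 0.05 s, during which the arm holds its last target.

## Task

A left-handed colleague takes over the bench: move the four touch-up pens from the wooden rack to the empty blue rack in reversed order, so that, as seen by the robot, the pen now at the left end of the wooden row ends at the right end of the blue row, the second from the left becomes the second from the right, and so on. Lay each pen level across both blue bars, down in its notch and about centred, one pen to a notch.

Things in the scene. Friction and masses are not known exactly. Their poses are not given: they have to be found in the camera images.
- pen_black: the black touch-up pen, slim and straight, 135 mm long, 9 mm wide and high; origin at the middle of its underside, y along the pen, z up. It starts level in its cradle on the wooden rack, underside 36 mm above the bench, within 6 mm of the cradle's centre, lying along the rack's x axis. At the end either end may point ahead and any side may be up.
- pen_white: the white touch-up pen, slim and straight, 145 mm long, 9 mm wide and high; origin at the middle of its underside, y along the pen, z up. It starts level in its cradle on the wooden rack, underside 36 mm above the bench, within 6 mm of the cradle's centre, lying along the rack's x axis. At the end either end may point ahead and any side may be up.
- pen_red: the dark red touch-up pen, slim and straight, 165 mm long, 9 mm wide and high; origin at the middle of its underside, y along the pen, z up. It starts level in its cradle on the wooden rack, underside 36 mm above the bench, within 6 mm of the cradle's centre, lying along the rack's x axis. At the end either end may point ahead and any side may be up.
- pen_amber: the light wood-coloured (amber) touch-up pen, slim and straight, 175 mm long, 9 mm wide and high; origin at the middle of its underside, y along the pen, z up. It starts level in its cradle on the wooden rack, underside 36 mm above the bench, within 6 mm of the cradle's centre, lying along the rack's x axis. At the end either end may point ahead and any side may be up.
- cradle_black: the fixed green cradle in which the black pen starts (all four look alike); it marks the pen's first place in the row. 82 x 44 mm; origin at the centre of its underside, 8 mm above the bench; axes as the wooden rack. Two 10 mm thick uprights at x = -36 and +36 mm, 62 mm apart inside, carry the pen 28 mm above the origin in notches 20 mm wide, 6 mm deep.
- cradle_white: the fixed green cradle in which the white pen starts (all four look alike); it marks the pen's first place in the row. 82 x 44 mm; origin at the centre of its underside, 8 mm above the bench; axes as the wooden rack. Two 10 mm thick uprights at x = -36 and +36 mm, 62 mm apart inside, carry the pen 28 mm above the origin in notches 20 mm wide, 6 mm deep.
- cradle_red: the fixed green cradle in which the dark red pen starts (all four look alike); it marks the pen's first place in the row. 82 x 44 mm; origin at the centre of its underside, 8 mm above the bench; axes as the wooden rack. Two 10 mm thick uprights at x = -36 and +36 mm, 62 mm apart inside, carry the pen 28 mm above the origin in notches 20 mm wide, 6 mm deep.
- cradle_amber: the fixed green cradle in which the light wood-coloured (amber) pen starts (all four look alike); it marks the pen's first place in the row. 82 x 44 mm; origin at the centre of its underside, 8 mm above the bench; axes as the wooden rack. Two 10 mm thick uprights at x = -36 and +36 mm, 62 mm apart inside, carry the pen 28 mm above the origin in notches 20 mm wide, 6 mm deep.
- wooden_rack: the fixed wooden board, 104 x 236 x 8 mm, with the four green cradles in a row along its y axis, at y = +75, +25, -25, -75 mm, in any order. Origin at the centre of its underside, on the bench; x points away from the robot, y to the robot's left, turned by up to 17 degrees. It stands on the robot's left or right, the blue rack on the other side.
- blue_rack: fixed empty rack: grey plate 104 x 236 x 8 mm, two blue scalloped bars along y, 10 mm thick, at x = -36 and +36 mm. Origin and axes as the wooden rack's, turned on its own. Four places at y = +75, +25, -25, -75 mm: a pen lies along x on both bars, underside at z = 36 mm, in notches 20 mm wide at the bottom between round lobes with tops at z = 51 mm.
There are look-alikes about, which are no part of the job. Leave any green look-alike of the pen_white alone. What is shaped like the pen_amber but purple is not meant.

How it is judged (in metres and radians):
At the end, for the whole second after the job is handed in: Each pen lies released and at rest in the blue rack: its cradle being at y on the wooden rack, its middle is at -y on the blue rack within 10 mm and at x = 0 within 25 mm, it lies along x within 0.2 rad, and its origin is 32 to 49 mm above the rack's underside (x of pen_black in the frame of blue_rack between -0.025 and 0.025 m and z of pen_black in the frame of blue_rack between 0.032 and 0.049 m and angle between the y axis of each of pen_black, pen_white, pen_red, pen_amber and the x axis of blue_rack, either way round below 0.2 rad and linear speed of each of pen_black, pen_white, pen_red, pen_amber below 0.02 m/s and angular speed of each of pen_black, pen_white, pen_red, pen_amber below 0.2 rad/s and ((y of cradle_black in the frame of wooden_rack between 0.063 and 0.087 m and y of pen_black in the frame of blue_rack between -0.085 and -0.065 m) or (y of cradle_black in the frame of wooden_rack between 0.013 and 0.037 m and y of pen_black in the frame of blue_rack between -0.035 and -0.015 m) or (y of cradle_black in the frame of wooden_rack between -0.037 and -0.013 m and y of pen_black in the frame of blue_rack between 0.015 and 0.035 m) or (y of cradle_black in the frame of wooden_rack between -0.087 and -0.063 m and y of pen_black in the frame of blue_rack between 0.065 and 0.085 m)) and x of pen_white in the frame of blue_rack between -0.025 and 0.025 m and z of pen_white in the frame of blue_rack between 0.032 and 0.049 m and ((y of cradle_white in the frame of wooden_rack between 0.063 and 0.087 m and y of pen_white in the frame of blue_rack between -0.085 and -0.065 m) or (y of cradle_white in the frame of wooden_rack between 0.013 and 0.037 m and y of pen_white in the frame of blue_rack between -0.035 and -0.015 m) or (y of cradle_white in the frame of wooden_rack between -0.037 and -0.013 m and y of pen_white in the frame of blue_rack between 0.015 and 0.035 m) or (y of cradle_white in the frame of wooden_rack between -0.087 and -0.063 m and y of pen_white in the frame of blue_rack between 0.065 and 0.085 m)) and x of pen_red in the frame of blue_rack between -0.025 and 0.025 m and z of pen_red in the frame of blue_rack between 0.032 and 0.049 m and ((y of cradle_red in the frame of wooden_rack between 0.063 and 0.087 m and y of pen_red in the frame of blue_rack between -0.085 and -0.065 m) or (y of cradle_red in the frame of wooden_rack between 0.013 and 0.037 m and y of pen_red in the frame of blue_rack between -0.035 and -0.015 m) or (y of cradle_red in the frame of wooden_rack between -0.037 and -0.013 m and y of pen_red in the frame of blue_rack between 0.015 and 0.035 m) or (y of cradle_red in the frame of wooden_rack between -0.087 and -0.063 m and y of pen_red in the frame of blue_rack between 0.065 and 0.085 m)) and x of pen_amber in the frame of blue_rack between -0.025 and 0.025 m and z of pen_amber in the frame of blue_rack between 0.032 and 0.049 m and ((y of cradle_amber in the frame of wooden_rack between 0.063 and 0.087 m and y of pen_amber in the frame of blue_rack between -0.085 and -0.065 m) or (y of cradle_amber in the frame of wooden_rack between 0.013 and 0.037 m and y of pen_amber in the frame of blue_rack between -0.035 and -0.015 m) or (y of cradle_amber in the frame of wooden_rack between -0.037 and -0.013 m and y of pen_amber in the frame of blue_rack between 0.015 and 0.035 m) or (y of cradle_amber in the frame of wooden_rack between -0.087 and -0.063 m and y of pen_amber in the frame of blue_rack between 0.065 and 0.085 m))); the robot touches nothing.
It also fails if it takes over 141 s, if anything falls off the work surface, if the arm or the gripper's body presses on something with over 40 N, if the wrist force passes 120 N, or if a joint passes its speed limit or range.

## Working session

There is one attempt and no reset: what is moved stays moved. The work goes in short steps, Python scripts to look and compute and a tool call to move; the robot and the scene stay as the last step left them, time stands still between calls to the robot, and variables do not carry over. Pictures are saved under pics/ and viewed, and the job is handed in when it is done.

Besides the shell and the picture viewer there is one more tool, called after "Call:" as name([rows], argument=value, ...), one row to a line, values as JSON. step_arm: Moves the arm, as the interface text tells. Its arguments: {"type":"object","properties":{"plan":{"type":"array"},"squeeze":{"type":"number"}},"required":["plan"]}

```bash
ls; mkdir -p pics; python3 - <<'E'
from rig import bot
import cv2,json
print(bot.state())
for n in("scene","top"):
    d=bot.get_image(n)
    cv2.imwrite(f"pics/{n}0.png",d["img"][:,:,::-1])
    print(n,d["camera_matrix"],d["D"],d["R"],d["t"])
E
```

```text
pics
{'time': 0.0, 'qpos': array([-7.46044735e+01,  1.26750294e+01,  8.75260097e+01, -1.66965098e-04,
        7.99101880e+01, -7.22645426e+00]), 'joint_velocities': array([-0.00315465, -0.00470252, -0.00464024,  0.00684382, -0.01273005,
       -0.05300149]), 'joint_efforts': array([-2.43975112e-03, -4.96900284e+01, -3.89399922e+01, -2.63800757e-04,
        1.09591306e-02, -3.35968241e-05]), 'position': array([ 240.21789995, -576.30881407,  216.99930124]), 'eef_rot': array([-1.79889636e+02, -1.38283743e-02,  2.26219968e+01]), 'ft_force': array([-0.57079045,  0.32165536, -0.10802163]), 'moment': array([ 0.01964414, -0.05566238,  0.05093205]), 'finger_gap': 85.35209705619707}
scene [[481.47073373   0.         329.14485258]
 [  0.         481.47073373 203.29855422]
 [  0.           0.           1.        ]] [-0.06112111  0.          0.          0.          0.        ] [[-0.78416051 -0.62050671 -0.0079824 ]
 [-0.49611252  0.63458176 -0.59260304]
 [ 0.37277965 -0.46073573 -0.8054551 ]] [ 410.81834611  167.66198668 1274.76571961]
top [[380.34350292   0.         310.77599682]
 [  0.         380.34350292 199.61443938]
 [  0.           0.           1.        ]] [0.02375158 0.         0.         0.         0.        ] [[-0.00707398 -0.99995403  0.00647283]
 [-0.97893569  0.00560418 -0.20409191]
 [ 0.20404626 -0.00778023 -0.97893033]] [ 126.6723546   445.96371267 1199.58201069]
```

View pics/scene0.png

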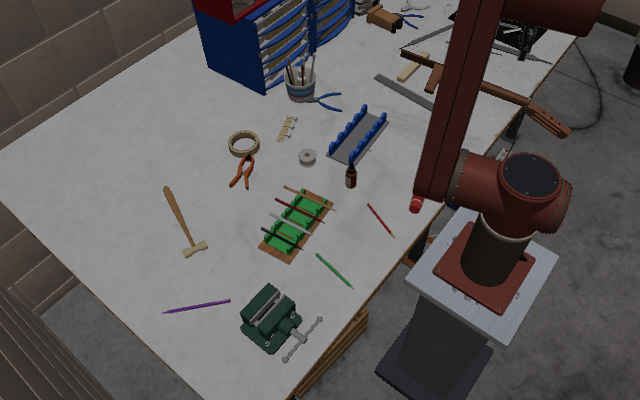

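View pics/top0.png

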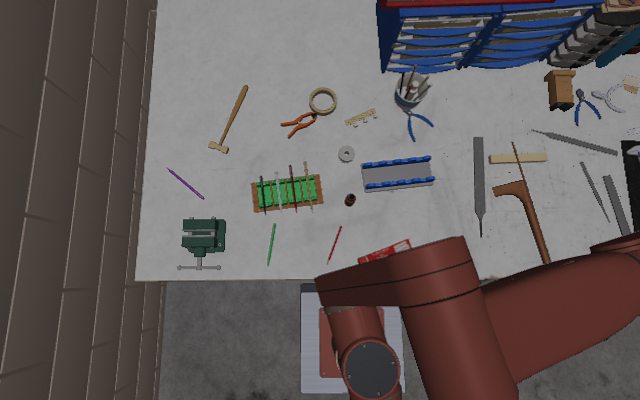

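```bash
cat > h.py <<'E'
import numpy as np,cv2
from rig import bot
def ray(d,uv):
    K=d["camera_matrix"];p=cv2.undistortPoints(np.array(uv,float).reshape(-1,1,2),K,np.array(d["D"],float)).reshape(-1,2)
    v=np.c_[p,np.ones(len(p))]@d["R"]; c=-d["R"].T@d["t"]; return c,v
def plane(d,uv,z):
    c,v=ray(d,uv); return c+v*((z-c[2])/v[:,2])[:,None]
def proj(d,X):
    r,_=cv2.Rodrigues(d["R"]); return cv2.projectPoints(np.array(X,float).reshape(-1,1,3),r,d["t"].astype(float),d["camera_matrix"],np.array(d["D"],float))[0].reshape(-1,2)
E
python3 - <<'E'
import cv2
a=cv2.imread("pics/top0.png");s=cv2.imread("pics/scene0.png")
cv2.imwrite("pics/c1.png",cv2.resize(a[140:220,240:340],None,fx=8,fy=7.5,interpolation=cv2.INTER_CUBIC)[:600,:800])
cv2.imwrite("pics/c2.png",cv2.resize(a[140:200,350:450],None,fx=8,fy=8,interpolation=cv2.INTER_CUBIC))
cv2.imwrite("pics/c3.png",cv2.resize(s[175:275,245:345],None,fx=6,fy=6,interpolation=cv2.INTER_CUBIC))
E
```

```text
(no output)
```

View pics/c1.png

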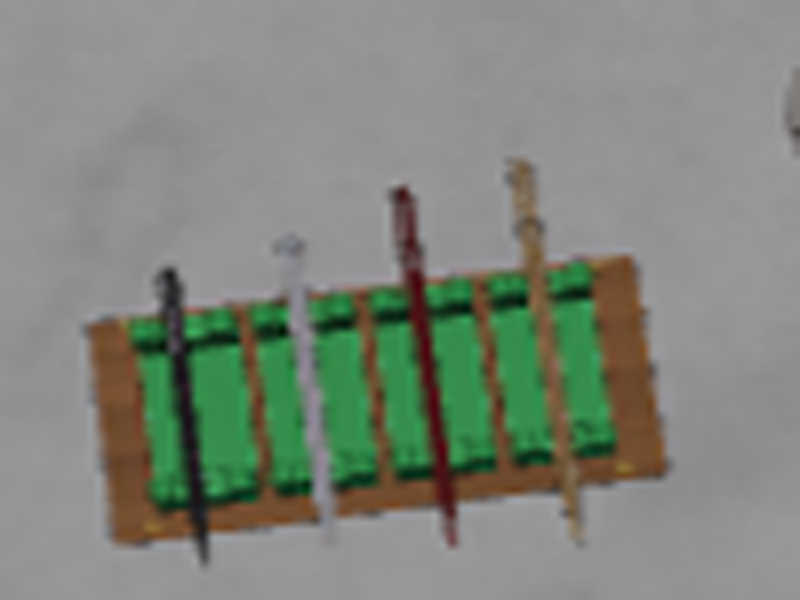

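View pics/c2.png

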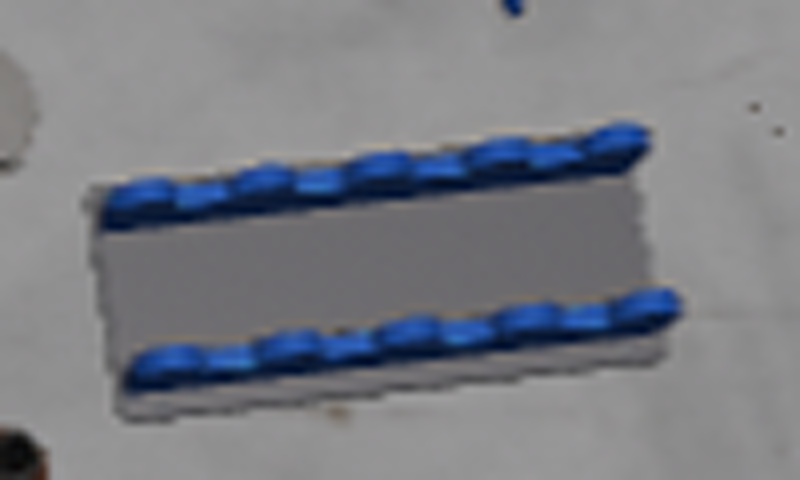

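View pics/c3.png

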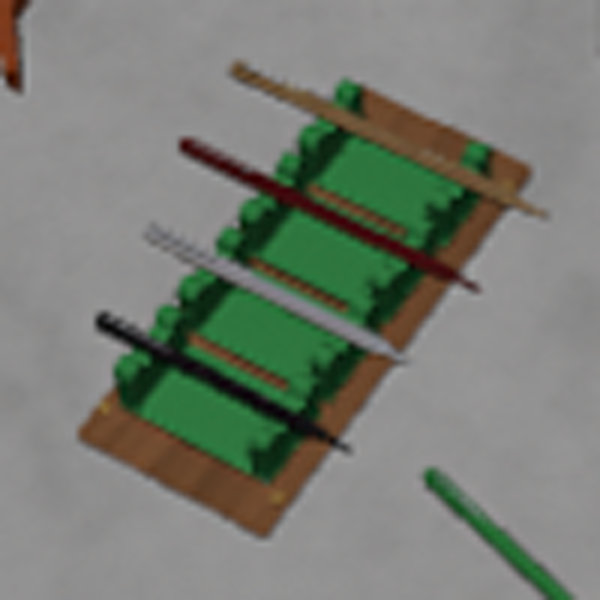

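```bash
python3 - <<'E'
from h import *
T=bot.get_image("top");S=bot.get_image("scene")
def pl(d,uv,z): print(np.round(plane(d,uv,z),1).tolist())
print("cams",-T["R"].T@T["t"],-S["R"].T@S["t"])
c1=lambda x,y:(240+(x+.5)/8-.5,140+(y+.5)/7.5-.5)
c2=lambda x,y:(350+(x+.5)/8-.5,140+(y+.5)/8-.5)
c3=lambda x,y:(245+(x+.5)/6-.5,175+(y+.5)/6-.5)
print("wood corners FL FR NL NR top; scene")
pl(T,[c1(88,325),c1(632,258),c1(113,545),c1(665,473)],8)
pl(S,[c3(80,433),c3(265,537),c3(532,172)],8)
print("blue plate FL,(FR hidden),NR,NL")
pl(T,[c2(92,190),c2(665,360),c2(120,418)],8)
print("blue notches far, near, z=36 (top visible mid)")
pl(T,[c2(203,195),c2(320,184),c2(440,169),c2(556,155)],36)
pl(T,[c2(231,360),c2(348,346),c2(467,332),c2(586,317)],36)
print("pens top far,near ends z=40.5")
pl(T,[c1(168,270),c1(205,562)],40.5);pl(T,[c1(290,240),c1(328,540)],40.5);pl(T,[c1(402,188),c1(452,545)],40.5);pl(T,[c1(518,160),c1(578,542)],40.5)
print("pens scene")
pl(S,[c3(100,320),c3(350,451)],40.5);pl(S,[c3(150,230),c3(407,360)],40.5);pl(S,[c3(184,145),c3(480,289)],40.5);pl(S,[c3(236,68),c3(547,215)],40.5)
E
```

```text
cams [ 192.69565213  133.50029126 1264.50487413] [ -69.87998764  735.85041502 1129.40287285]
wood corners FL FR NL NR top; scene
[[513.8, 327.8, 8.0], [544.1, 96.2, 8.0], [412.6, 314.9, 8.0], [444.0, 83.4, 8.0]]
[[510.7, 328.8, 8.0], [409.4, 317.3, 8.0], [439.9, 86.9, 8.0]]
blue plate FL,(FR hidden),NR,NL
[[581.3, -50.6, 8.0], [504.5, -291.6, 8.0], [480.6, -59.1, 8.0]]
blue notches far, near, z=36 (top visible mid)
[[570.2, -93.1, 36.0], [574.7, -142.5, 36.0], [581.0, -193.4, 36.0], [586.9, -242.6, 36.0]]
[[498.6, -101.8, 36.0], [504.4, -150.8, 36.0], [510.1, -200.6, 36.0], [516.2, -250.5, 36.0]]
pens top far,near ends z=40.5
[[530.5, 290.2, 40.5], [399.2, 272.6, 40.5]]
[[544.1, 239.7, 40.5], [408.5, 222.7, 40.5]]
[[567.9, 193.1, 40.5], [406.0, 172.1, 40.5]]
[[580.7, 144.5, 40.5], [407.0, 120.7, 40.5]]
pens scene
[[527.8, 291.5, 40.5], [394.4, 274.1, 40.5]]
[[543.7, 240.7, 40.5], [404.8, 222.3, 40.5]]
[[564.3, 194.5, 40.5], [403.0, 172.3, 40.5]]
[[575.7, 144.6, 40.5], [404.4, 120.9, 40.5]]
```

```bash
python3 - <<'E'
import cv2
s=cv2.imread("pics/scene0.png")
cv2.imwrite("pics/c4.png",cv2.resize(s[95:195,310:410],None,fx=6,fy=6,interpolation=cv2.INTER_CUBIC))
E
```

```text
(no output)
```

View pics/c4.png

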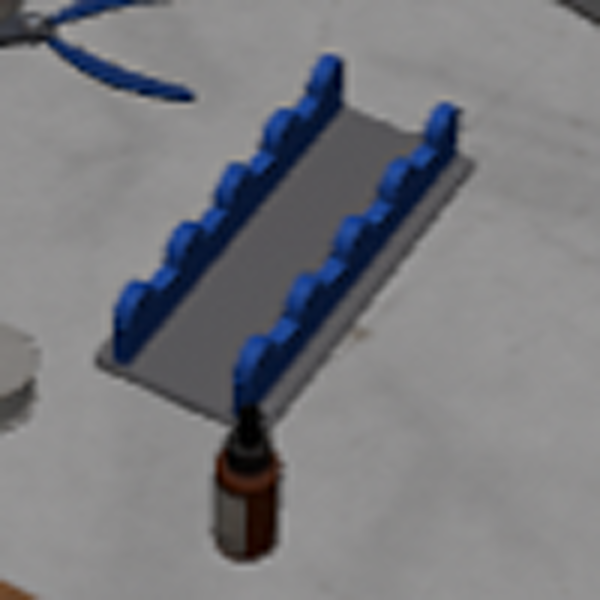

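```bash
python3 - <<'E'
from h import *
S=bot.get_image("scene");T=bot.get_image("top")
c=lambda x,y:(310+(x+.5)/6-.5,95+(y+.5)/6-.5)
def pl(d,uv,z): print(np.round(plane(d,uv,z),1).tolist())
pl(S,[c(160,275),c(212,218),c(262,160),c(308,108)],36)
pl(S,[c(284,328),c(331,270),c(378,213),c(424,157)],36)
pl(S,[c(98,362),c(472,160)],8)
pl(S,[c(245,550)],0)
for z in (60,80,100): pl(S,[c(247,408)],z);pl(T,[(350,200)],z)
E
```

```text
[[569.9, -94.4, 36.0], [573.7, -144.1, 36.0], [578.9, -195.5, 36.0], [583.3, -243.5, 36.0]]
[[496.9, -104.0, 36.0], [501.9, -152.1, 36.0], [506.7, -201.2, 36.0], [511.6, -251.1, 36.0]]
[[573.5, -46.6, 8.0], [504.2, -290.7, 8.0]]
[[442.0, 1.0, 0.0]]
[[467.2, -31.6, 60.0]]
[[441.8, -3.0, 60.0]]
[[457.2, -17.2, 80.0]]
[[437.6, -0.7, 80.0]]
[[447.2, -2.9, 100.0]]
[[433.5, 1.5, 100.0]]
```

Call:
step_arm([
  [160,376,0,-0.1,0.6],
  [160,376,0,-0.264,0.6],
  [160,376,0,-0.264,0.6],
  [160,376,0,-0.264,0.6],
  [160,376,0,-0.264,0.6],
  [160,376,0,-0.264,0.6],
  [160,376,0,-0.264,0.6],
  [160,376,0,-0.264,0.6],
  [160,376,0,-0.264,0.6],
  [160,376,0,-0.264,0.6],
  [223,858,-40,-0.264,0.6],
  [223,858,-40,-0.264,0.6],
  [223,858,-40,-0.264,0.6],
  [223,858,-40,-0.264,0.6],
  [223,858,-40,-0.264,0.6],
  [223,858,-40,-0.264,0.6],
  [223,858,-40,-0.264,0.6],
  [223,858,-40,-0.264,0.6],
  [223,858,-40,-0.264,0.6],
  [223,858,-40,-0.264,0.6],
], squeeze=30)

```text
time: 1.97
position: [454.0, 213.4, 183.7]
eef_rot: [-180.0, -0.1, 7.5]
ft_force: [0.9, -0.4, 0.2]
finger_gap: 34.3
```

Call:
step_arm([
  [9,68.6,0,0,0.6],
  [9,68.6,0,0,0.6],
  [9,68.6,-40,0,0.6],
  [9,68.6,-80,0,0.6],
  [9,68.6,-103.7,0,0.6],
  [9,68.6,-103.7,0,0.6],
  [9,68.6,-103.7,0,0.6],
  [9,68.6,-103.7,0,0.6],
])

```text
time: 2.63
position: [464.3, 282.4, 81.9]
eef_rot: [-179.9, -0.2, 7.5]
ft_force: [-0.2, -0.8, 0.0]
finger_gap: 34.5
```

```bash
python3 - <<'E'
from h import *
o=[]
for n,(x,y) in (("top",(230,130)),("scene",(240,150))):
    d=bot.get_image(n); o.append(cv2.resize(d["img"][y:y+100,x:x+100,::-1],None,fx=4,fy=4,interpolation=cv2.INTER_CUBIC))
cv2.imwrite("pics/g1.png",np.hstack(o));s=bot.state();print(s["position"],s["eef_rot"],s["time"])
E
```

```text
[465.08231604 282.60834582  82.7774024 ] [-179.88850956   -0.31932496    7.49420628] 2.7333
```

View pics/g1.png

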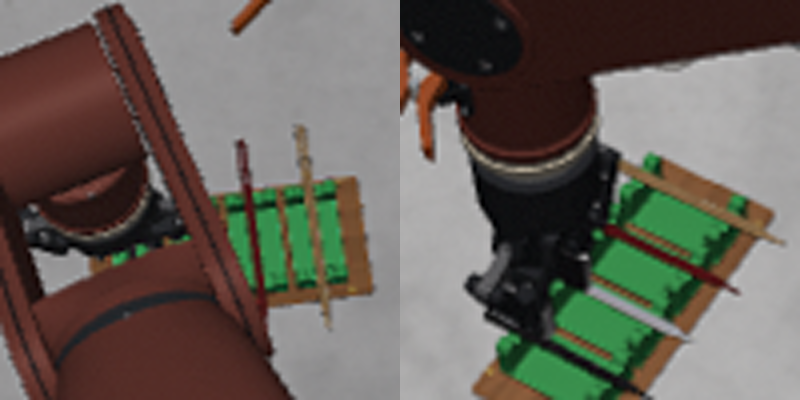

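Call:
step_arm([
  [-1.5,0,-25,0,0.6],
  [-1.5,0,-40,0,0.6],
  [-1.5,0,-52,0,0.6],
  [-1.5,0,-52,0,0.6],
  [-1.5,0,-52,0,0.6],
  [-1.5,0,-52,0,0.6],
])

```text
time: 3.23
position: [464.7, 283.0, 32.2]
eef_rot: [-179.9, -0.4, 7.5]
ft_force: [-0.9, 0.1, -0.2]
finger_gap: 34.3
```

```bash
python3 -c "
from h import *
s=bot.state();print(s['position'],s['ft_force'],s['finger_gap'])"
```

```text
[464.664048   283.02523987  32.18041149] [-0.91779424  0.09058217 -0.18273767] 34.25998197883331
```

Call:
step_arm([
  [-1,-0.8,-2.5,0,0.6],
  [-1,-0.8,-2.5,0,0.8],
  [-1,-0.8,-2.5,0,1],
  [-1,-0.8,-2.5,0,1],
  [-1,-0.8,-2.5,0,1],
  [-1,-0.8,-2.5,0,1],
  [-1,-0.8,-2.5,0,1],
  [-1,-0.8,-2.5,0,1],
], squeeze=40)

```text
time: 3.9
position: [464.1, 282.4, 30.3]
eef_rot: [-179.8, -0.5, 7.5]
ft_force: [-1.8, 0.2, 4.3]
finger_gap: 5.9
```

Call:
step_arm([
  [0,0,0,0,1],
  [0,0,0,0,1],
  [0,0,0,0,1],
  [0,0,0,0,1],
])

```text
time: 4.23
position: [464.1, 282.5, 30.3]
eef_rot: [-179.8, -0.5, 7.5]
ft_force: [-1.4, -0.4, 3.4]
finger_gap: 6.3
```

```bash
python3 - <<'E'
from h import *
o=[]
for n,(x,y) in (("top",(230,130)),("scene",(240,170))):
    d=bot.get_image(n); o.append(cv2.resize(d["img"][y:y+100,x:x+100,::-1],None,fx=4,fy=4,interpolation=cv2.INTER_CUBIC))
cv2.imwrite("pics/g2.png",np.hstack(o))
E
```

```text
(no output)
```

View pics/g2.png

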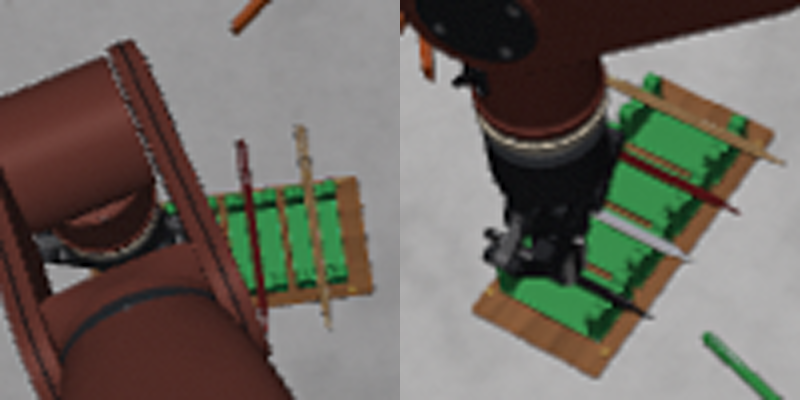

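Call:
step_arm([
  [0,0,10,0,1],
  [0,0,20,0,1],
  [0,0,40,0,1],
  [0,0,70,0,1],
  [0,0,100,0,1],
  [0,0,130,0,1],
  [0,0,150,0,1],
  [0,0,150,0,1],
  [0,0,150,0,1],
])

```text
time: 5.08
position: [465.2, 283.0, 182.8]
eef_rot: [-179.8, -0.7, 7.5]
ft_force: [-0.8, 0.7, -0.1]
finger_gap: 5.8
```

```bash
python3 - <<'E'
from h import *
o=[]
for n,(x,y) in (("top",(210,110)),("scene",(220,140))):
    d=bot.get_image(n); o.append(cv2.resize(d["img"][y:y+130,x:x+130,::-1],None,fx=3,fy=3,interpolation=cv2.INTER_CUBIC))
cv2.imwrite("pics/g3.png",np.hstack(o))
E
```

```text
(no output)
```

View pics/g3.png

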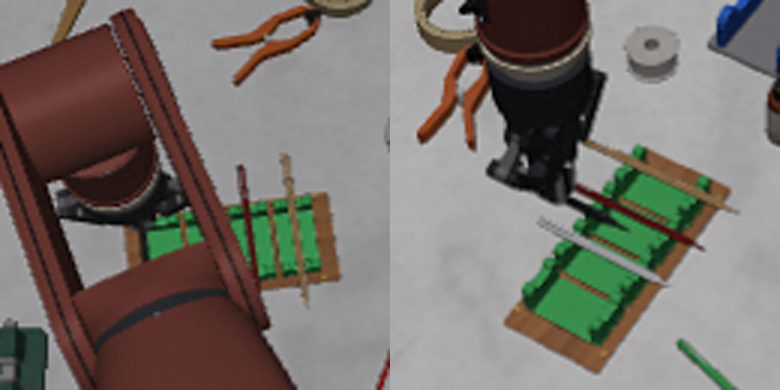

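```bash
python3 - <<'E'
from h import *
d=bot.get_image("scene")
a=np.radians(7.5);c=np.array([463.5,282.5,193.]);u=np.array([np.cos(a),np.sin(a),0])
for s in(-67,-30,-11,0,67): print(s,proj(d,[c+s*u])[0])
im=cv2.resize(d["img"][170:240,250:330,::-1],None,fx=8,fy=8,interpolation=cv2.INTER_CUBIC);cv2.imwrite("pics/g4.png",im)
E
```

```text
-67 [298.79465313 215.95875709]
-30 [285.84208236 209.51169485]
-11 [279.29452393 206.25151698]
0 [275.53571401 204.37956415]
67 [253.13895356 193.22018042]
```

View pics/g4.png

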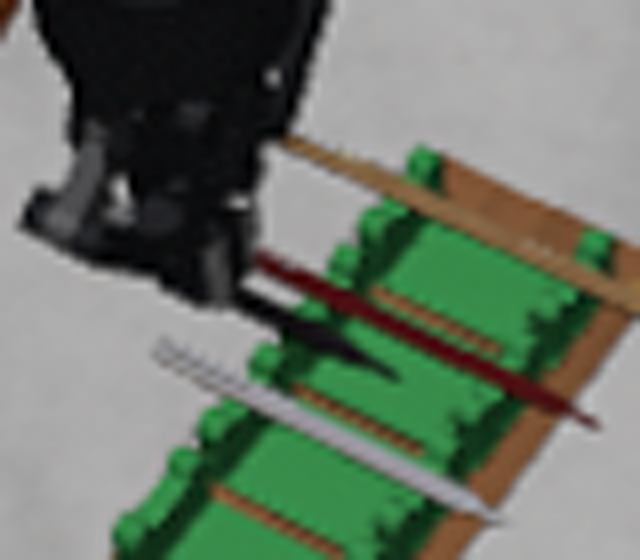

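Call:
step_arm([
  [60,-230,0,0,1],
  [60,-230,0,0,1],
  [60,-230,0,0,1],
  [60,-230,0,0,1],
  [60,-230,0,0,1],
  [60,-230,0,0,1],
  [84.5,-530,0,-0.017,1],
  [84.5,-530,0,-0.017,1],
  [84.5,-530,0,-0.017,1],
  [84.5,-530,0,-0.017,1],
  [84.5,-530,0,-0.017,1],
  [84.5,-530,0,-0.017,1],
  [84.5,-530,0,-0.017,1],
  [84.5,-530,0,-0.017,1],
  [84.5,-530,0,-0.017,1],
  [84.5,-530,0,-0.017,1],
  [84.5,-530,0,-0.017,1],
  [84.5,-530,0,-0.017,1],
])

```text
time: 6.73
position: [547.5, -246.1, 178.4]
eef_rot: [-179.8, -0.3, 6.6]
ft_force: [-0.9, -0.5, -0.1]
finger_gap: 5.9
```

Now down to 70 mm TCP height, then look.

Call:
step_arm([
  [2,-1,-30,0,1],
  [2,-1,-70,0,1],
  [2,-1,-108,0,1],
  [2,-1,-108,0,1],
  [2,-1,-108,0,1],
  [2,-1,-108,0,1],
])

```text
time: 7.23
position: [550.8, -246.8, 72.6]
eef_rot: [-179.9, -0.4, 6.7]
ft_force: [-0.6, -0.2, 0.3]
finger_gap: 6.1
```

```bash
cat > look.py <<'E'
from h import *
import sys
n,tx,ty,sx,sy=sys.argv[1],*map(int,sys.argv[2:6])
o=[]
for c,x,y in (("top",tx,ty),("scene",sx,sy)):
    d=bot.get_image(c); o.append(cv2.resize(d["img"][y:y+100,x:x+100,::-1],None,fx=4,fy=4,interpolation=cv2.INTER_CUBIC))
cv2.imwrite(f"pics/{n}.png",np.hstack(o));s=bot.state();print(s["time"],s["position"],s["eef_rot"],s["finger_gap"])
E
python3 look.py p1 350 120 310 80
```

```text
7.3333 [ 551.80164329 -247.95604265   74.0552556 ] [179.99166639  -0.55827469   6.6580839 ] 5.699477437812848
```

View pics/p1.png

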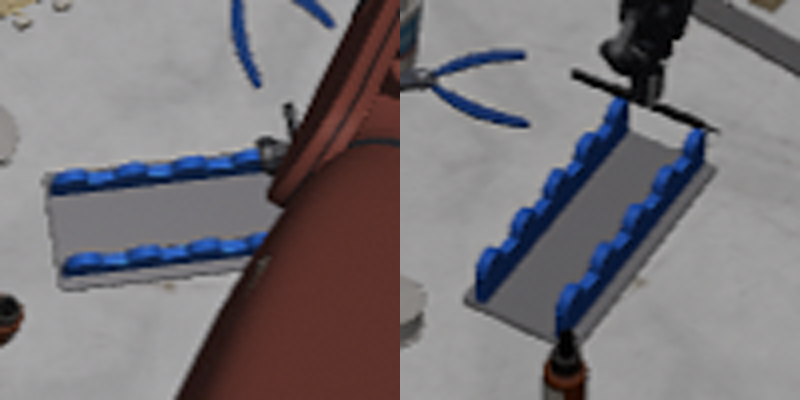

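```bash
python3 - <<'E'
from h import *
d=bot.get_image("scene");s=bot.state()
p=plane(d,[(310+172.5/4-.4,80+72.5/4-.4),(310+317.5/4-.4,80+130.5/4-.4)],s["position"][2]+10.5);print(p,p.mean(0),s["position"])
E
```

```text
[[ 616.00881027 -239.97175474   84.43025681]
 [ 485.98361921 -255.67056839   84.43025681]] [ 550.99621474 -247.82116157   84.43025681] [ 551.68919972 -248.05384505   73.93025681]
```

Call:
step_arm([
  [-2,1,-15,0,1],
  [-2,1,-30,0,1],
  [-2,1,-40,0,1],
  [-2,1,-43,0,1],
  [-2,1,-43,0,1],
  [-2,1,-43,0,1],
  [-2,1,-43,0,1],
])

```text
time: 7.97
position: [550.3, -247.5, 32.0]
eef_rot: [179.9, -0.6, 6.6]
ft_force: [0.1, -0.4, -0.4]
finger_gap: 6.0
```

Call:
step_arm([
  [0,0,-1.5,0,1],
  [0,0,-1.5,0,1],
  [0,0,-1.5,0,0.9],
  [0,0,-1.5,0,0.8],
  [0,0,-1.5,0,0.65],
  [0,0,-1.5,0,0.65],
  [0,0,-1.5,0,0.65],
  [0,0,10,0,0.65],
  [0,0,30,0,0.65],
  [0,0,60,0,0.65],
  [0,0,100,0,0.65],
  [0,0,140,0,0.65],
  [0,0,150,0,0.65],
  [0,0,150,0,0.65],
])

```text
time: 9.13
position: [553.3, -249.2, 188.7]
eef_rot: [179.6, -1.1, 6.7]
ft_force: [0.3, -0.1, -0.6]
finger_gap: 29.8
```

```bash
python3 look.py p2 350 120 310 80
```

```text
9.2333 [ 550.5326643  -247.55944362  182.73539034] [179.88735077  -0.68631656   6.6493184 ] 29.85127971075474
```

View pics/p2.png

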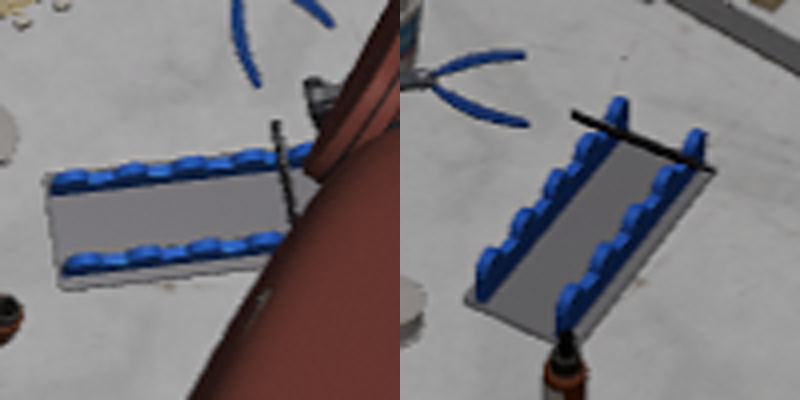

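Call:
step_arm([
  [-75.5,479,0,0.014,0.6],
  [-75.5,479,0,0.014,0.6],
  [-75.5,479,0,0.014,0.6],
  [-75.5,479,0,0.014,0.6],
  [-75.5,479,0,0.014,0.6],
  [-75.5,479,0,0.014,0.6],
  [-75.5,479,0,0.014,0.6],
  [-75.5,479,0,0.014,0.6],
  [-75.5,479,0,0.014,0.6],
  [-75.5,479,0,0.014,0.6],
  [-75.5,479,0,0.014,0.6],
  [-75.5,479,0,0.014,0.6],
  [-75.5,479,0,0.014,0.6],
  [-75.5,479,0,0.014,0.6],
  [-75.5,479,-50,0.014,0.6],
  [-75.5,479,-100,0.014,0.6],
  [-75.5,479,-105,0.014,0.6],
  [-75.5,479,-105,0.014,0.6],
  [-75.5,479,-105,0.014,0.6],
], squeeze=40)

```text
time: 10.82
position: [473.5, 229.6, 75.8]
eef_rot: [179.8, -0.4, 7.4]
ft_force: [0.6, 0.3, 1.5]
finger_gap: 34.5
```

```bash
python3 look.py p3 230 130 240 160
```

```text
10.9167 [476.44983835 231.00093612  79.29637126] [179.89971234  -0.80776678   7.38620032] 33.9189731672279
```

View pics/p3.png

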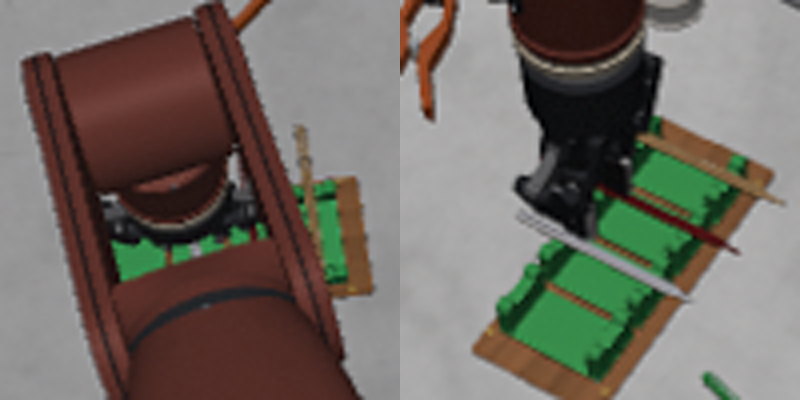

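Call:
step_arm([
  [-1,0,-20,0,0.6],
  [-1,0,-40,0,0.6],
  [-1,0,-50,0,0.6],
  [-1,0,-50,0,0.6],
  [-1,0,-50,0,0.6],
  [-1,0,-50,0,0.8],
  [-1,0,-50,0,1],
  [-1,0,-50,0,1],
  [-1,0,-50,0,1],
  [-1,0,-50,0,1],
  [-1,0,-50,0,1],
])

```text
time: 11.83
position: [476.7, 231.5, 30.7]
eef_rot: [179.9, -1.0, 7.4]
ft_force: [-0.6, 0.9, 5.8]
finger_gap: 5.4
```

```bash
python3 -c "
from h import *
s=bot.state();print(s['position'],s['ft_force'],s['finger_gap'])"
```

```text
[476.68636688 231.51160195  30.73161913] [-0.55675209  0.85991676  5.81862277] 5.411454144881881
```

Call:
step_arm([
  [0,0,10,0,1],
  [0,0,25,0,1],
  [0,0,50,0,1],
  [0,0,90,0,1],
  [0,0,130,0,1],
  [0,0,150,0,1],
  [0,0,150,0,1],
  [67,-428.7,150,-0.014,1],
  [67,-428.7,150,-0.014,1],
  [67,-428.7,150,-0.014,1],
  [67,-428.7,150,-0.014,1],
  [67,-428.7,150,-0.014,1],
  [67,-428.7,150,-0.014,1],
  [67,-428.7,150,-0.014,1],
  [67,-428.7,150,-0.014,1],
  [67,-428.7,150,-0.014,1],
  [67,-428.7,150,-0.014,1],
  [67,-428.7,150,-0.014,1],
  [67,-428.7,150,-0.014,1],
  [67,-428.7,150,-0.014,1],
])

```text
time: 13.5
position: [543.0, -197.5, 179.8]
eef_rot: [-180.0, -0.9, 6.5]
ft_force: [0.5, 0.5, 0.3]
finger_gap: 5.4
```

```bash
python3 look.py p4 350 120 300 80
```

```text
13.6 [ 543.18644385 -195.77785679  180.10618774] [-179.98503525   -0.89451266    6.62047824] 5.592525335896643
```

View pics/p4.png

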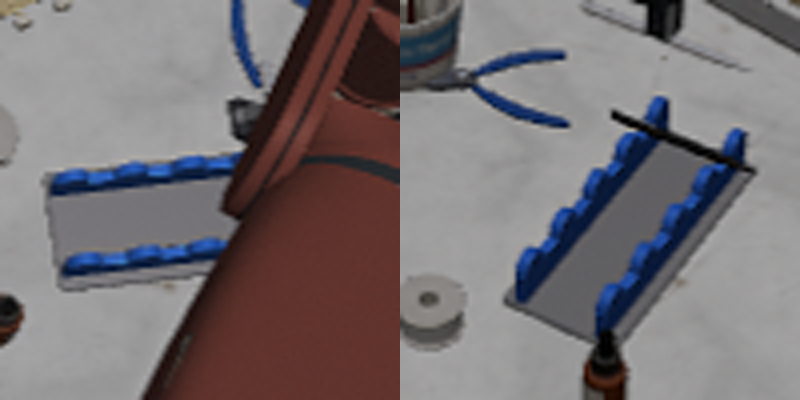

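Call:
step_arm([
  [0.5,-1.4,-30,0,1],
  [0.5,-1.4,-70,0,1],
  [0.5,-1.4,-100,0,1],
  [0.5,-1.4,-108,0,1],
  [0.5,-1.4,-108,0,1],
  [0.5,-1.4,-108,0,1],
  [0.5,-1.4,-108,0,1],
])

```text
time: 14.18
position: [545.6, -197.4, 74.8]
eef_rot: [179.9, -1.1, 6.7]
ft_force: [-0.1, -0.1, -0.4]
finger_gap: 5.4
```

```bash
python3 look.py p5 350 120 310 80
```

```text
14.2833 [ 545.573381   -197.80896492   74.87990125] [179.86869502  -1.1112693    6.65019311] 5.757934185795239
```

View pics/p5.png

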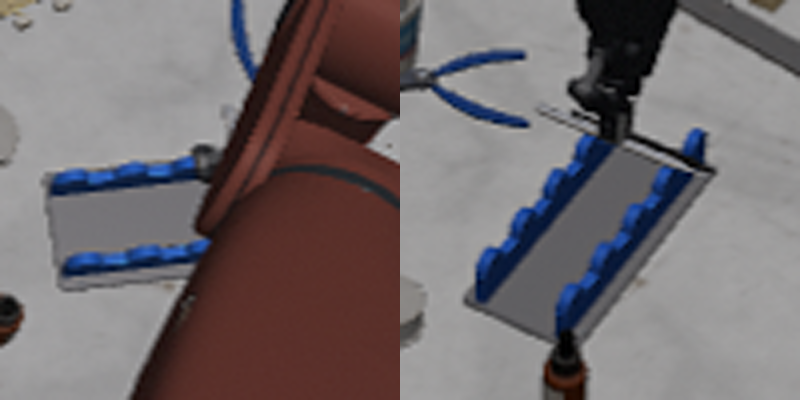

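Call:
step_arm([
  [-1,0.5,-20,0,1],
  [-1,0.5,-35,0,1],
  [-1,0.5,-44,0,1],
  [-1,0.5,-45.5,0,1],
  [-1,0.5,-45.5,0,1],
  [-1,0.5,-45.5,0,1],
  [-1,0.5,-45.5,0,1],
])

```text
time: 14.87
position: [545.2, -197.8, 30.3]
eef_rot: [179.8, -1.2, 6.7]
ft_force: [0.3, -0.2, 0.6]
finger_gap: 5.5
```

Call:
step_arm([
  [0,0,0,0,0.9],
  [0,0,0,0,0.8],
  [0,0,0,0,0.65],
  [0,0,0,0,0.65],
  [0,0,0,0,0.65],
  [0,0,10,0,0.65],
  [0,0,30,0,0.65],
  [0,0,60,0,0.65],
  [0,0,100,0,0.65],
  [0,0,140,0,0.65],
  [0,0,150,0,0.65],
  [0,0,150,0,0.65],
  [0,0,150,0,0.65],
])

```text
time: 15.95
position: [545.7, -198.1, 181.6]
eef_rot: [179.7, -1.3, 6.7]
ft_force: [-0.1, -1.1, -1.2]
finger_gap: 30.0
```

```bash
python3 look.py p6 350 120 310 80
```

```text
16.05 [ 544.19223684 -197.21926299  178.65430663] [179.89775755  -1.05339581   6.64875708] 29.83592918075622
```

View pics/p6.png

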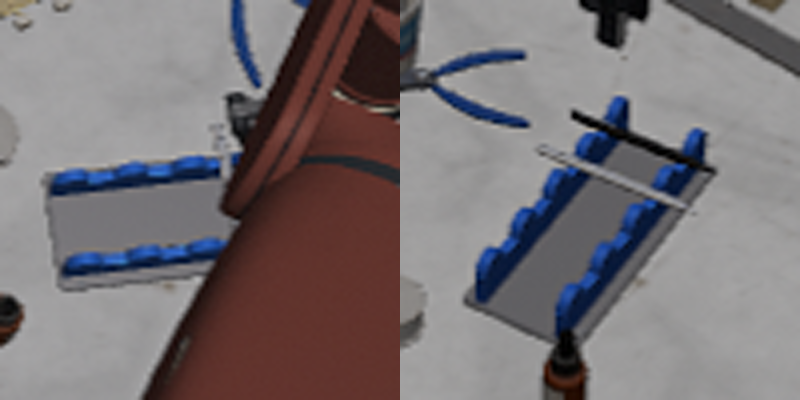

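Call:
step_arm([
  [-59,380.2,0,0.014,0.6],
  [-59,380.2,0,0.014,0.6],
  [-59,380.2,0,0.014,0.6],
  [-59,380.2,0,0.014,0.6],
  [-59,380.2,0,0.014,0.6],
  [-59,380.2,0,0.014,0.6],
  [-59,380.2,0,0.014,0.6],
  [-59,380.2,0,0.014,0.6],
  [-59,380.2,0,0.014,0.6],
  [-59,380.2,0,0.014,0.6],
  [-59,380.2,0,0.014,0.6],
  [-59,380.2,0,0.014,0.6],
  [-59,380.2,-50,0.014,0.6],
  [-59,380.2,-100,0.014,0.6],
  [-59,380.2,-102,0.014,0.6],
  [-59,380.2,-102,0.014,0.6],
  [-59,380.2,-102,0.014,0.6],
  [-59,380.2,-102,0.014,0.6],
])

```text
time: 17.55
position: [486.6, 182.1, 78.0]
eef_rot: [179.9, -1.2, 7.4]
ft_force: [0.4, 0.3, 0.4]
finger_gap: 34.3
```

```bash
python3 look.py p7 230 130 240 160
```

```text
17.65 [487.28083621 182.76102963  78.99887373] [179.90992627  -1.2848896    7.39993687] 33.79411730010826
```

View pics/p7.png

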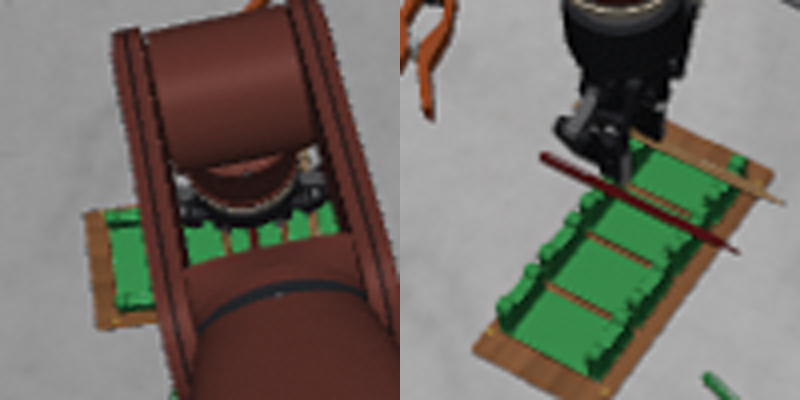

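Red is still in its cradle (about scene (300,207)), with the gripper over it.

Call:
step_arm([
  [-2,0,-20,0,0.6],
  [-2,0,-40,0,0.6],
  [-2,0,-49.5,0,0.6],
  [-2,0,-49.5,0,0.6],
  [-2,0,-49.5,0,0.6],
  [-2,0,-49.5,0,0.8],
  [-2,0,-49.5,0,1],
  [-2,0,-49.5,0,1],
  [-2,0,-49.5,0,1],
  [-2,0,-49.5,0,1],
  [-2,0,-49.5,0,1],
])

```text
time: 18.57
position: [486.5, 183.1, 30.8]
eef_rot: [179.9, -1.4, 7.4]
ft_force: [-0.4, 0.7, 5.7]
finger_gap: 5.3
```

```bash
python3 -c "
from h import *
s=bot.state();print(s['position'],s['ft_force'],s['finger_gap'])"
```

```text
[486.45662203 183.13897756  30.77167488] [-0.43724971  0.74841132  5.74906528] 5.292927499276038
```

Call:
step_arm([
  [0,0,10,0,1],
  [0,0,25,0,1],
  [0,0,50,0,1],
  [0,0,90,0,1],
  [0,0,130,0,1],
  [0,0,150,0,1],
  [0,0,150,0,1],
  [51.5,-330.5,150,-0.013,1],
  [51.5,-330.5,150,-0.013,1],
  [51.5,-330.5,150,-0.013,1],
  [51.5,-330.5,150,-0.013,1],
  [51.5,-330.5,150,-0.013,1],
  [51.5,-330.5,150,-0.013,1],
  [51.5,-330.5,150,-0.013,1],
  [51.5,-330.5,150,-0.013,1],
  [51.5,-330.5,150,-0.013,1],
  [51.5,-330.5,150,-0.013,1],
  [51.5,-330.5,100,-0.013,1],
  [51.5,-330.5,50,-0.013,1],
  [51.5,-330.5,45,-0.013,1],
])

```text
time: 20.23
position: [534.8, -144.7, 71.1]
eef_rot: [-179.9, -1.1, 6.7]
ft_force: [-1.0, 1.1, -0.9]
finger_gap: 5.8
```

Call:
step_arm([
  [0,0,0,0,1],
  [0,0,0,0,1],
])

```text
time: 20.4
position: [532.4, -142.2, 68.8]
eef_rot: [-179.7, -0.8, 6.8]
ft_force: [0.1, 0.5, 0.0]
finger_gap: 5.7
```

```bash
python3 look.py p8 350 120 310 80
```

```text
20.5 [ 535.76353482 -144.15240124   72.61562254] [-179.91276377   -1.21259988    6.77724079] 5.559318050154958
```

View pics/p8.png

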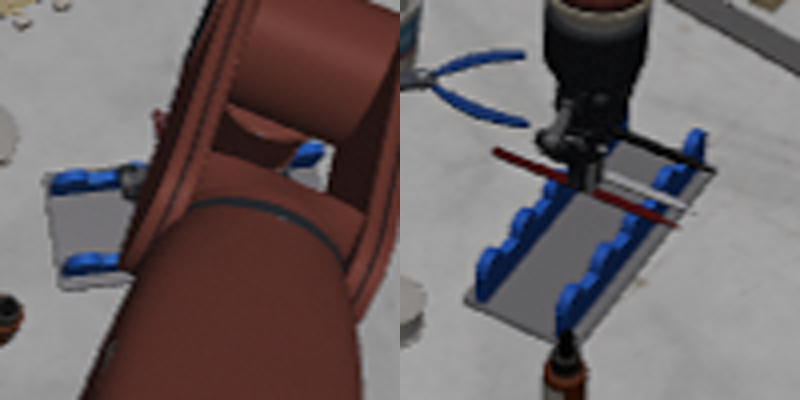

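Call:
step_arm([
  [2.5,-3.2,0,0,1],
  [2.5,-3.2,0,0,1],
  [2.5,-3.2,-10,0,1],
  [2.5,-3.2,-20,0,1],
  [2.5,-3.2,-20,0,1],
  [2.5,-3.2,-20,0,1],
])

```text
time: 21.0
position: [537.1, -146.9, 51.2]
eef_rot: [-179.8, -1.1, 6.8]
ft_force: [0.3, -0.0, 0.9]
finger_gap: 5.5
```

```bash
python3 -c "
from h import *
s=bot.state();print(s['position'],s['ft_force'],s['finger_gap'])"
```

```text
[ 537.08701129 -146.88933941   51.22832942] [ 0.26485773 -0.02008838  0.91878832] 5.477355884810218
```

Call:
step_arm([
  [1.5,-0.5,-10,0,1],
  [1.5,-0.5,-18,0,1],
  [1.5,-0.5,-21,0,1],
  [1.5,-0.5,-21.5,0,1],
  [1.5,-0.5,-21.5,0,1],
  [1.5,-0.5,-21.5,0,1],
])

```text
time: 21.5
position: [538.6, -147.4, 30.6]
eef_rot: [-179.8, -1.0, 6.8]
ft_force: [-5.6, 2.0, 14.0]
finger_gap: 5.5
```

Call:
step_arm([
  [0,0,0,0,0.9],
  [0,0,0,0,0.8],
  [0,0,0,0,0.65],
  [0,0,0,0,0.65],
  [0,0,0,0,0.65],
  [0,0,10,0,0.65],
  [0,0,30,0,0.65],
  [0,0,60,0,0.65],
  [0,0,100,0,0.65],
  [0,0,140,0,0.65],
  [0,0,150,0,0.65],
  [0,0,150,0,0.65],
  [0,0,150,0,0.65],
])

```text
time: 22.58
position: [539.1, -147.6, 181.8]
eef_rot: [-179.9, -1.2, 6.8]
ft_force: [-0.6, 0.6, -0.5]
finger_gap: 30.1
```

```bash
python3 look.py p9 350 120 310 80
```

```text
22.6833 [ 537.51061428 -146.90469443  178.96629527] [-179.73305454   -0.90181733    6.77435585] 29.74252825338881
```

View pics/p9.png

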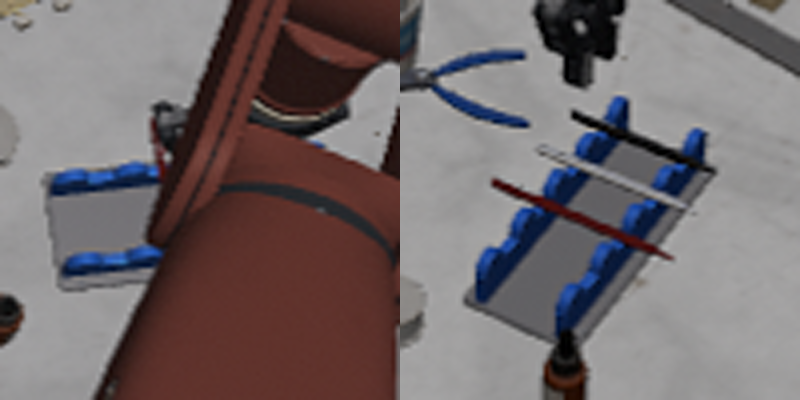

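Call:
step_arm([
  [-45.5,279.6,0,0.011,0.6],
  [-45.5,279.6,0,0.011,0.6],
  [-45.5,279.6,0,0.011,0.6],
  [-45.5,279.6,0,0.011,0.6],
  [-45.5,279.6,0,0.011,0.6],
  [-45.5,279.6,0,0.011,0.6],
  [-45.5,279.6,0,0.011,0.6],
  [-45.5,279.6,0,0.011,0.6],
  [-45.5,279.6,0,0.011,0.6],
  [-45.5,279.6,0,0.011,0.6],
  [-45.5,279.6,-50,0.011,0.6],
  [-45.5,279.6,-100,0.011,0.6],
  [-45.5,279.6,-102,0.011,0.6],
  [-45.5,279.6,-102,0.011,0.6],
  [-45.5,279.6,-102,0.011,0.6],
  [-45.5,279.6,-102,0.011,0.6],
])

```text
time: 24.02
position: [493.5, 131.7, 78.4]
eef_rot: [-179.7, -1.0, 7.3]
ft_force: [0.4, 0.2, 0.1]
finger_gap: 34.1
```

```bash
python3 look.py p10 230 130 240 160
```

```text
24.1167 [494.1301274  132.30246477  79.31822453] [-179.74397671   -1.13860919    7.35000032] 34.049729824709814
```

View pics/p10.png

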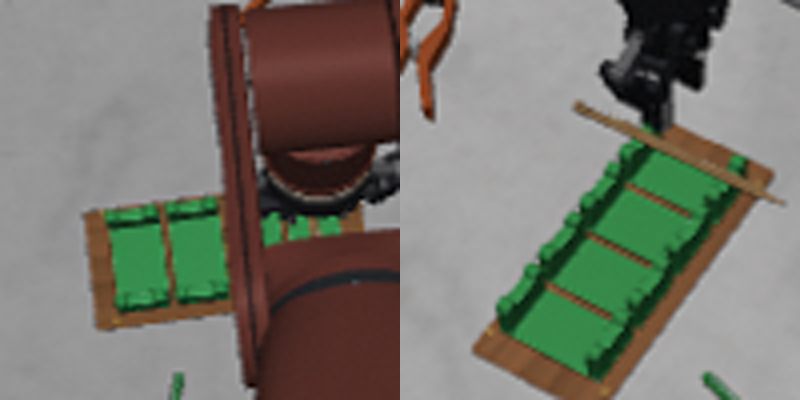

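Call:
step_arm([
  [-2,0.4,-20,0,0.6],
  [-2,0.4,-40,0,0.6],
  [-2,0.4,-49.5,0,0.6],
  [-2,0.4,-49.5,0,0.6],
  [-2,0.4,-49.5,0,0.6],
  [-2,0.4,-49.5,0,0.8],
  [-2,0.4,-49.5,0,1],
  [-2,0.4,-49.5,0,1],
  [-2,0.4,-49.5,0,1],
  [-2,0.4,-49.5,0,1],
  [-2,0.4,-49.5,0,1],
])

```text
time: 25.03
position: [493.3, 133.0, 31.1]
eef_rot: [-179.7, -1.3, 7.4]
ft_force: [-0.2, 0.8, 6.6]
finger_gap: 5.1
```

```bash
python3 -c "
from h import *
s=bot.state();print(s['position'],s['ft_force'],s['finger_gap'])"
```

```text
[493.32413902 133.030888    31.07179175] [-0.24317012  0.7518982   6.6188706 ] 5.147028471059972
```

Call:
step_arm([
  [0,0,10,0,1],
  [0,0,25,0,1],
  [0,0,50,0,1],
  [0,0,90,0,1],
  [0,0,130,0,1],
  [0,0,150,0,1],
  [0,0,150,0,1],
  [40.5,-231.2,150,-0.013,1],
  [40.5,-231.2,150,-0.013,1],
  [40.5,-231.2,150,-0.013,1],
  [40.5,-231.2,150,-0.013,1],
  [40.5,-231.2,150,-0.013,1],
  [40.5,-231.2,150,-0.013,1],
  [40.5,-231.2,150,-0.013,1],
  [40.5,-231.2,150,-0.013,1],
  [40.5,-231.2,150,-0.013,1],
  [40.5,-231.2,100,-0.013,1],
  [40.5,-231.2,60,-0.013,1],
  [40.5,-231.2,45,-0.013,1],
  [40.5,-231.2,45,-0.013,1],
])

```text
time: 26.7
position: [528.6, -94.8, 69.9]
eef_rot: [-179.4, -0.7, 6.7]
ft_force: [-1.5, 0.4, -1.1]
finger_gap: 4.5
```

```bash
python3 look.py p11 350 120 310 80
```

```text
26.8 [533.19099595 -96.66060476  75.77181179] [-179.67200642   -1.17406071    6.70880733] 5.400185088753361
```

View pics/p11.png

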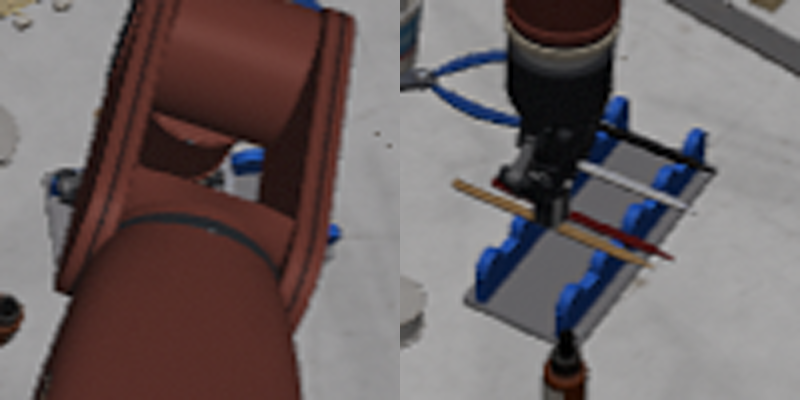

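Call:
step_arm([
  [0.5,-1.5,0,0,1],
  [0.5,-1.5,-10,0,1],
  [0.5,-1.5,-24,0,1],
  [0.5,-1.5,-24,0,1],
  [0.5,-1.5,-24,0,1],
  [0.5,-1.5,-24,0,1],
])

```text
time: 27.3
position: [534.4, -98.4, 52.8]
eef_rot: [-179.7, -1.3, 6.7]
ft_force: [0.3, -0.6, -0.3]
finger_gap: 4.9
```

```bash
python3 -c "
from h import *
s=bot.state();print(s['position'],s['ft_force'],s['finger_gap'])"
```

```text
[534.40664456 -98.37307474  52.79950147] [ 0.33067583 -0.58816851 -0.27244318] 4.894767995324403
```

Call:
step_arm([
  [-0.5,0,-10,0,1],
  [-0.5,0,-18,0,1],
  [-0.5,0,-21,0,1],
  [-0.5,0,-22,0,1],
  [-0.5,0,-22,0,1],
  [-0.5,0,-22,0,1],
])

```text
time: 27.8
position: [533.6, -98.3, 31.0]
eef_rot: [-179.7, -1.2, 6.7]
ft_force: [-3.3, 0.5, 7.5]
finger_gap: 4.7
```

Release, rise, and swing away towards the robot's left so that both views are clear.

Call:
step_arm([
  [0,0,0,0,0.9],
  [0,0,0,0,0.8],
  [0,0,0,0,0.65],
  [0,0,0,0,0.65],
  [0,0,0,0,0.65],
  [0,0,10,0,0.65],
  [0,0,30,0,0.65],
  [0,0,60,0,0.65],
  [0,0,100,0,0.65],
  [0,0,140,0,0.65],
  [0,0,170,0,0.65],
  [0,0,170,0,0.65],
  [-80,350,170,0,0.65],
  [-80,350,170,0,0.65],
  [-80,350,170,0,0.65],
  [-80,350,170,0,0.65],
  [-80,350,170,0,0.65],
  [-80,350,170,0,0.65],
  [-80,350,170,0,0.65],
  [-80,350,170,0,0.65],
])

```text
time: 29.47
position: [458.4, 228.6, 201.8]
eef_rot: [-179.7, -1.2, 6.7]
ft_force: [0.2, 0.3, -0.3]
finger_gap: 30.2
```

Call:
step_arm([
  [0,50,0,0,0.65],
  [0,50,0,0,0.65],
  [0,50,0,0,0.65],
  [0,50,0,0,0.65],
  [0,50,0,0,0.65],
])

```text
time: 29.88
position: [458.6, 277.4, 201.7]
eef_rot: [-179.7, -1.2, 6.7]
ft_force: [-0.2, -0.6, 0.4]
finger_gap: 29.9
```

```bash
python3 look.py p12 350 120 310 80
```

```text
29.9833 [458.83543493 277.0187348  201.73751613] [-179.69301112   -1.24390849    6.58871986] 29.787204622032686
```

View pics/p12.png

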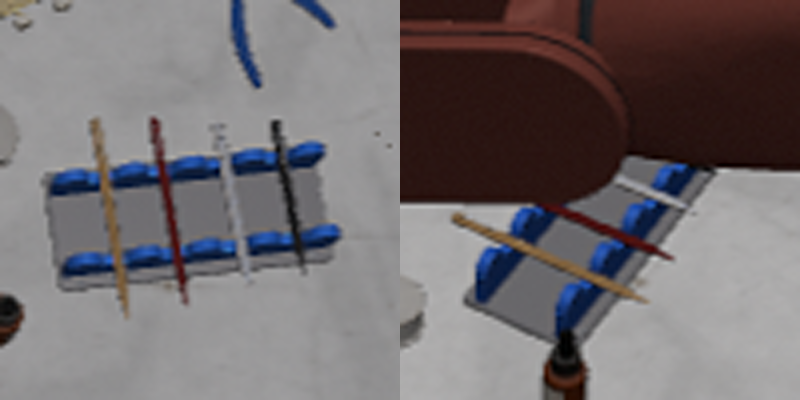

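```bash
python3 - <<'E'
from h import *
T=bot.get_image("top")
c=lambda x,y:(350+(x+.5)/4-.5,120+(y+.5)/4-.5)
o=np.array([541.5,-172.3]);a=np.radians(6.5);x=np.array([np.cos(a),np.sin(a)]);y=np.array([-x[1],x[0]])
for n,e in dict(amber=[(95,118),(127,316)],red=[(154,118),(185,303)],white=[(218,125),(250,283)],black=[(277,121),(304,271)]).items():
    p=plane(T,[c(*q) for q in e],40.5)[:,:2]; m=p.mean(0)-o; v=p[0]-p[1]
    print(n,"x %.1f y %.1f len %.0f ang %.1f"%(m@x,m@y,np.hypot(*v),np.degrees(np.arctan2(v@y,v@x))))
print(T["img"].shape)
cv2.imwrite("pics/p13.png",cv2.resize(T["img"][135:205,350:440,::-1],None,fx=8,fy=8,interpolation=cv2.INTER_CUBIC))
s=bot.state();print(s["ft_force"],s["joint_velocities"])
E
```

```text
amber x 2.3 y 73.7 len 172 ang -0.0
red x 1.9 y 24.4 len 161 ang -0.1
white x 0.7 y -30.0 len 138 ang 1.3
black x 1.9 y -78.0 len 131 ang -0.4
(400, 640, 3)
[-0.36219994  0.36140816  0.11734407] [ 0.11680708  0.08095763 -0.09219178  0.10752059 -0.00119996  0.1208399 ]
```

View pics/p13.png

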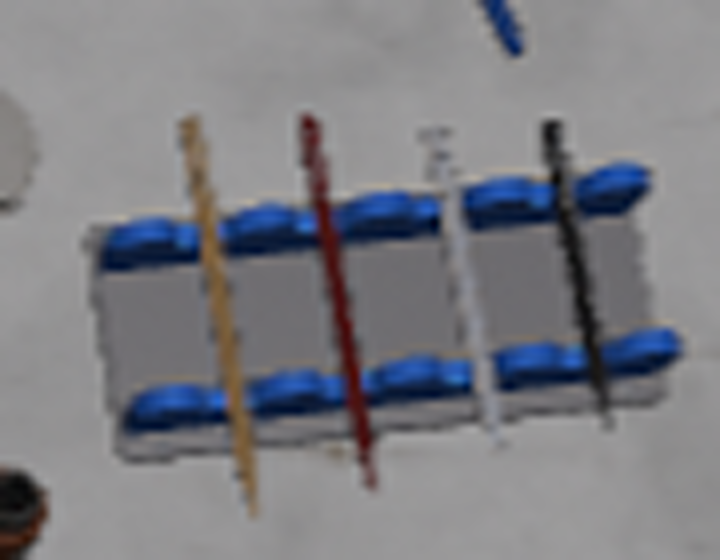

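```bash
python3 - <<'E'
from h import *
T=bot.get_image("scene")
o=np.array([541.5,-172.3]);a=np.radians(6.5);x=np.array([np.cos(a),np.sin(a)]);y=np.array([-x[1],x[0]])
c=lambda x,y:(310+(x-400+.5)/4-.5,80+(y+.5)/4-.5)
for n,e in dict(amber=[(455,217),(647,299)],red=[(494,182),(672,257)],white=[(540,149),(692,211)],black=[(573,114),(714,171)]).items():
    p=plane(T,[c(*q) for q in e],40.5)[:,:2]; m=p.mean(0)-o; v=p[0]-p[1]
    print(n,"x %.1f y %.1f len %.0f ang %.1f"%(m@x,m@y,np.hypot(*v),np.degrees(np.arctan2(v@y,v@x))))
s=bot.state();print(s["time"])
E
```

```text
amber x -1.1 y 73.4 len 171 ang 0.9
red x -1.7 y 24.6 len 160 ang 0.7
white x -2.7 y -27.2 len 138 ang 0.9
black x -0.7 y -76.5 len 130 ang 0.6
30.0833
```

```bash
python3 -c "
from rig import bot
print(bot.sign_off())"
```

```text
the job is handed in; nothing more can be done
None
```

I moved all four pens to the blue rack in reversed order and handed the job in at about 30 s. From left to right the wooden row was black, white, red, amber; the blue row is now amber, red, white, black. I left the green, purple and other look-alikes alone.

My last checks:
- **Top view:** each pen lies in its own notch, with its middle within 2.5 mm of x = 0 and at y = +74, +24, −30 and −78 mm. Each lies within about 1.5° of the rack's x axis.
- **Scene view:** this gives y = +73, +25, −27 and −77 mm, so the two views agree to about 3 mm in y and 4 mm in x. For black, white and red I read the pen ends from pictures taken before the arm swung in front of them. Both views assume the pens lie at their proper height, and their agreement supports that.
- **White pen:** it sits 2 to 5 mm to the right of its notch centre. That is inside the 10 mm limit, but it is the least centred of the four.
- **Grip and force:** the fingers closed to 5–6 mm on each pen, not the stated 9 mm, but every pen held and stayed level. The wrist read at most about 14 N, when I set the red pen down.
- **Clearance:** the open gripper was about 200 mm above the bench over the wooden rack, touching nothing.

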